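# Slide the stone rest of the sanding jig into its notch

## Robot

A 7-joint arm with a two-finger parallel gripper is mounted at the origin on a cart in front of the work surface, level with it; the furniture and walls round the work are solid. World frame = base frame: x ahead of the robot, y to its left, z up, the work surface at z = 0. Lengths are in m, angles in rad, forces in N, time in s.
With the tool pointing down it reaches from about 0.425 to 0.925 m from the base axis. Payload 6.8 kg.
Tool frame: the origin (TCP) lies on the centre line of the jaws, within the pads' length; the fingertips stand 17 mm ahead of it and the grasp point (between the pads) lies 2 mm behind it; y points along the fingers, z is the direction in which the jaws open and shut, and the axes are right-handed (so a half turn about y gives the same grasp; the last joint's range is limited). The gripper opens to 85 mm and grips with 20 to 120 N. Pads are 22 mm wide; open, the fingers measure 114 mm over their backs; the gripper's body (76 mm by 85 mm) begins 54 mm behind the grasp point. The pads swing forward as they close: fully open they stand 13 mm farther back than shut.
Start: joints at [-1.283, 0.477, 0.022, 1.555, -0.011, 1.109, -0.083], TCP at [0.26, 0.623, 0.248] pointing down, gripper open.
Joint ranges: [-2.96, 2.96], [-0.34, 2.1], [-1.41, 1.46], [0.24, 2.44], [-1.37, 4.51], [0.17, 1.92], [-2.96, 2.96]. Speed limits (rad/s): [2.39, 2.39, 3.14, 3.14, 3.14, 3.14, 3.14].

## Interface

Orientations are given as a rotation vector (axis times angle).
In Python, from bench import r gives the robot as it stands. The module is installed in compiled form; this text tells all that it offers.
- The arm moves only by the tool arm_command, never from a script. Its argument "motion" is a list of rows, each a list of 2 entries, a list of its own where there are three numbers: the shift along the world's x, y, z in mm, then the turn about the world's z in degrees. In form: [[[dx, dy, dz], turn], ...]. A call has 1 to 20 rows; each row shifts and turns the pose as measured when the row begins; what a row does not reach is not made up. A row lasts 1/8 s, in which the tool goes at most 62.5 mm and 10.7 degrees, less where a joint would pass 70% of its speed; a pose out of reach is approached as far as the arm can. A call is refused whole if a number of a shift passes 62.5 or a number of a turn 10.7, either way. A call with a gripper value outside its range is refused whole. "fingers" is the opening, from -1 (shut) to 1 (fully open), so that 0 is half open, set as the call begins (left out, the last holds). The fingers move at their own pace and stop on an object; "grip_force" is the grip in N (left out, the last holds). Time passes only in rows, so rows that do not move let the fingers close. It gives the time, the measured TCP pose, the force and the opening at its end, in the units of the state.
- r.get_obs(): the state, without advancing time (a new reading comes with each control period).
- r.grab_frame(name): name is "side" or "top"; returns a dict with "frame" (480x640x3 uint8, red, green, blue), "depth" (480x640 float32, m along the optical axis (not along the pixel's ray), 0 where there is no reading), "fx", "fy", "cx", "cy" (pixels), "k1" (the pictures are not rectified: a ray, as slopes to the right and down, at radius r is drawn at 1 + k1 r^2 times it, then the intrinsics apply), "eye" and "attitude" of the camera in the world. Camera axes: x right, y up, looking along -z (the intrinsics and any distortion apply to the point x, -y, -z); pixel columns grow to the right and rows downward; lengths in m; the calibration is good to about 2 mm. A picture is of the moment at which its call begins.
- r.hand_in(): hands the job in, once; it reports no verdict.
The state is a dict: "clock": time; "joints": joint angles; "qvel": joint speeds; "tau": joint torques, N m; "tcp_pos": TCP position; "orientation": TCP orientation; "contact_force": force on the tool from outside, world axes, zero at the start; "moment": the same for the moment, N m; "grip_width": finger opening in m.
Only numpy, scipy, OpenCV 4.12 (cv2) and the standard library are available. Lean on these libraries where they do the work, as an engineer would, in place of code of your own. Each camera call takes 0.05 s, during which the arm holds its last target. There are 200 camera calls.

## Task

Without gripping or lifting it, push the pale board with the green pad along the rails of the sanding jig with a fingertip until you feel it drop into the locating notch, between the brass strips. Leave it lying flat at the bottom of the notch and take your hand away. Do not disturb the two seal stones and the loupe that stand beside the jig.

Things in the scene. Friction and masses are not known exactly. Their poses are not given: they have to be found in the camera images.
- jig: Wooden sanding jig fixed to the table, 170 (x) x 320 (y) mm; origin at the centre of its underside; z up; the board is pushed along its +y. Two rails along y, 22 mm wide, centred at x = -56 and +56 mm, tops 40 mm above the table, from y = -155 to +155 mm. Dark cheeks outside them (inner faces at x = -67 and +67 mm, tops 46 mm high) guide the board.
- notch_home (a point): Middle of the locating notch, on its floor, midway between the rails (jig frame x 0, y 80, z 30 mm); axes as the jig's. Notch: both rails cut 10 mm down from y = 37 to 123 mm, square ends, marked by brass strips on the cheeks. The seated board's origin lies here, with 3 mm play either way along y and 2 mm along x.
- rest_board: Loose pale wooden board with a green pad, 130 (x) x 80 (y) x 16 (z) mm, about 0.25 kg; origin at the centre of its underside. It starts flat on both rails (top 56 mm above the table), in line with the jig, 120 to 170 mm short of the notch. Over the notch its leading edge dips first and the trailing edge rises, up to 10 mm; then it drops flat, stopped by the notch's far end.
- push_edge (a point): Middle of the board's trailing edge, halfway up its 16 mm thickness: the place to push, towards the board's +y. Below and behind it the gap between the rails (90 mm wide) is open down to the jig's base (10 mm above the table) along the whole way, so that a fingertip may reach below the rail tops.
- green_stone: Loose bystander: grey-green seal stone with a knob top, 18 x 18 x 59 mm, standing beside the jig on its -x side; origin at the centre of its foot.
- cream_stone: Loose bystander: cream seal stone with a knob top, 19 x 19 x 56 mm, standing beside the jig on its +x side; origin at the centre of its foot.
- loupe: Loose bystander: black round loupe, 38 mm across and 30 mm high, standing beside the jig on its +x side; origin at the centre of its foot.

How it is judged:
At the end, for the whole second after the job is handed in: The board lies at rest in the notch: its origin within 5 mm of the notch point along the jig's x and y and less than 2.5 mm above the notch floor, tilted less than 0.04 rad and turned less than 0.08 rad from the jig; the two stones and the loupe stand upright within 20 mm of where they were (y of rest_board in the frame of notch_home between -0.005 and 0.005 m and x of rest_board in the frame of notch_home between -0.005 and 0.005 m and z of rest_board in the frame of notch_home below 0.0025 m and angle between rest_board's own z axis and vertical below 0.04 rad and angle between the x axis of rest_board and the x axis of jig, either way round below 0.08 rad and linear speed of rest_board below 0.01 m/s and distance of each of green_stone, cream_stone, loupe from where it was at the start of the episode below 0.02 m and angle between each of green_stone, cream_stone, loupe's own z axis and vertical below 0.2 rad); the robot touches nothing.
It fails at once if the board is lifted: its origin rises more than 12 mm above the tops of the rails (z of rest_board in the frame of notch_home above 0.022 m).
It fails at once if the board is tipped by more than 0.5 rad (angle between rest_board's own z axis and vertical above 0.5 rad).
It fails at once if a seal stone or the loupe is moved more than 20 mm or knocked over (distance of any of green_stone, cream_stone, loupe from where it was at the start of the episode above 0.02 m or angle between any of green_stone, cream_stone, loupe's own z axis and vertical above 0.5 rad).
It also fails if it takes over 35 s, if anything falls off the work surface, if the arm or the gripper's body presses on something with over 40 N, if the wrist force passes 120 N, or if a joint passes its speed limit or range.

## Working session

There is one attempt and no reset: what is moved stays moved. The work goes in short steps, Python scripts to look and compute and a tool call to move; the robot and the scene stay as the last step left them, time stands still between calls to the robot, and variables do not carry over. Pictures are saved under pics/ and viewed, about 8 in all and at most 12, crops included, and the job is handed in when it is done.

Besides the shell and the picture viewer there is one more tool, called after "Call:" as name(argument=value, ...), one argument or row to a line, values as JSON. arm_command: Moves the arm, as the interface text tells. Its arguments: {"type":"object","properties":{"motion":{"type":"array"},"fingers":{"type":"number"},"grip_force":{"type":"number"}},"required":["motion"]}

```bash
mkdir -p pics; cat > h.py <<'E'
import numpy as np, cv2
from bench import r
def shot(n,png=None):
    f=r.grab_frame(n)
    if png: cv2.imwrite('pics/'+png,f['frame'][:,:,::-1])
    return f
def R(f):
    a=np.array(f['attitude'],float)
    if a.shape==(3,3): return a
    return cv2.Rodrigues(a)[0]
def cloud(f):
    v,u=np.mgrid[:480,:640]
    xd=(u-f['cx'])/f['fx']; yd=(v-f['cy'])/f['fy']
    x,y=xd.copy(),yd.copy()
    for _ in range(10):
        s=1+f['k1']*(x*x+y*y); x=xd/s; y=yd/s
    d=f['depth']; P=np.stack([x*d,-y*d,-d],-1)
    W=P@R(f).T+np.array(f['eye']); W[d==0]=np.nan
    return W
E
python3 - <<'E'
from h import *
for n in('top','side'):
    f=shot(n,n+'1.png'); print({k:v for k,v in f.items() if k not in('frame','depth')})
    W=cloud(f); np.savez(n+'1.npz',W=W,img=f['frame'])
print(r.get_obs())
E
```

```text
{'fx': 513.7351462332314, 'fy': 513.7351462332314, 'cx': 317.09206762814057, 'cy': 244.16537031620697, 'k1': 0.0514251103913754, 'eye': array([ 0.44135834, -0.1034782 ,  0.89482781]), 'attitude': array([ 0.11852695, -0.09784639, -1.55110503])}
{'fx': 513.1506208925928, 'fy': 513.1506208925928, 'cx': 318.48159728654053, 'cy': 239.07336931906835, 'k1': 0.028481315322069354, 'eye': array([0.23073348, 0.54879119, 0.49499666]), 'attitude': array([ 0.31212714, -1.33770604, -2.41642395])}
{'clock': 0.1, 'joints': array([-1.28312404,  0.47772325,  0.02233026,  1.55631946, -0.01150856,
        1.10929998, -0.08309015]), 'qvel': array([ 1.11207360e-03, -2.05484706e-03,  1.16784491e-04, -8.22872403e-04,
        1.60618074e-03, -2.21793765e-04, -1.44006425e-05]), 'tau': array([ 3.73110117e-03, -5.97763932e+01,  1.61345467e+00, -2.81954277e+01,
        1.28611136e-02,  5.08533034e-03,  8.28396765e-06]), 'tcp_pos': array([0.26003509, 0.62236991, 0.24743276]), 'orientation': array([-1.55002365,  0.31068144, -0.31034034]), 'contact_force': array([-0.53475938, -0.24072253,  0.92640804]), 'moment': array([ 0.02987912, -0.06236883,  0.06309002]), 'grip_width': 0.08535334840661733}
```

View pics/top1.png

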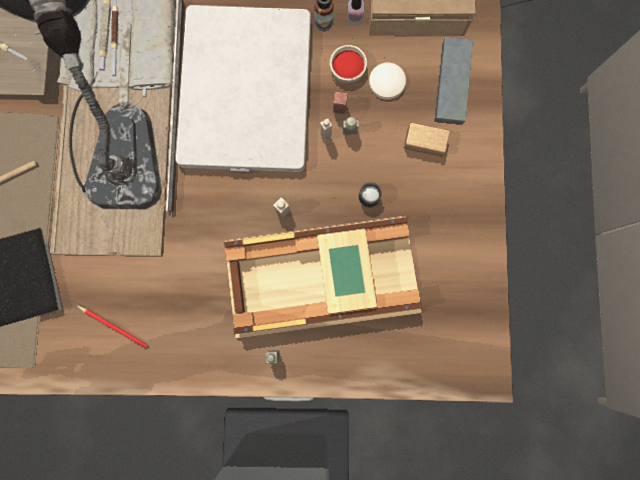

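View pics/side1.png

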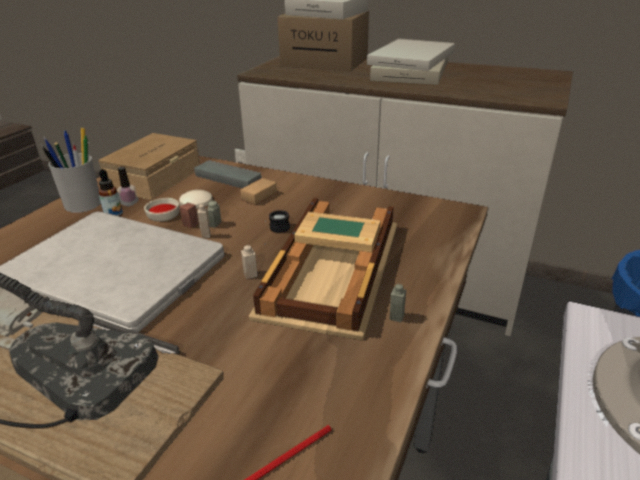

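The top view shows the jig at cols 225-420, rows 217-335. The board (318-376, 230-313) is at its right end and the brass strips are at the left, so jig +y points image-left (world +y). The loupe is at (370,195), the cream stone at (282,207) and the green stone at (272,357). I'll fit the poses next.

```bash
cat > fit.py <<'E'
from h import *
def board(W,img):
    z=W[...,2]; win=np.zeros(z.shape,bool); win[205:345,215:430]=True
    hsv=cv2.cvtColor(img,cv2.COLOR_RGB2HSV).astype(int)
    g=win&(hsv[...,0]>60)&(hsv[...,0]<95)&(hsv[...,1]>90)&(hsv[...,2]>50)&(z>.03)
    n,l,s,c=cv2.connectedComponentsWithStats(g.astype(np.uint8)); k=1+s[1:,4].argmax(); m=l==k
    return rect(W[m])
def rect(P):
    P=P[np.isfinite(P[:,2])]
    (c,s,a)=cv2.minAreaRect((P[:,:2]*1000).astype(np.float32))
    return np.round(c,1),np.round(s,1),round(a,2),np.round(np.median(P[:,2])*1000,1)
E
python3 - <<'E'
from fit import *
d=np.load('top1.npz');W,img=d['W'],d['img'];z=W[...,2]
print('pad',board(W,img))
win=np.zeros(z.shape,bool); win[205:345,215:430]=True
print('table z',np.nanmedian(z[340:390,150:230]))
print('board top',rect(W[win&(abs(z-.056)<.004)]), 'n')
m=win&(z>.043)&(z<.0505); n,l,s,c=cv2.connectedComponentsWithStats(m.astype(np.uint8))
for k in range(1,n):
    if s[k,4]>60: print('46',s[k],rect(W[l==k]))
m=win&(z>.036)&(z<.06)
print('jig>36',rect(W[m]))
for nme,(u0,u1,v0,v1) in dict(loupe=(350,390,175,215),cream=(268,298,190,220),green=(258,290,345,368)).items():
    Q=W[v0:v1,u0:u1].reshape(-1,3);Q=Q[Q[:,2]>.02]; print(nme,np.round(np.median(Q,0)*1000),np.round(Q.max(0)*1000))
E
```

```text
pad (array([ 551.8, -131.9]), array([ 1.6, 15.3]), 13.29, np.float64(54.3))
table z -0.0011460938514875618
board top (array([ 549.2, -124.1]), array([219.9, 112.5]), 26.32, np.float64(54.9)) n
46 [224 217 184  31 925] (array([579.8, -87.9]), array([ 10.5, 309.4]), 8.69, np.float64(44.8))
46 [ 233  303  189   31 1014] (array([ 437.9, -109.7]), array([ 10.2, 310. ]), 8.78, np.float64(44.9))
jig>36 (array([534. , -95.2]), array([204.4, 310.9]), 8.8, np.float64(46.0))
loupe [ 652. -183.   24.] [ 670. -163.   32.]
cream [623. -30.  44.] [638. -17.  57.]
green [375. -20.  47.] [383. -10.  61.]
```

```bash
cat >> fit.py <<'E'
C=np.array([508.8,-98.8]); a=np.deg2rad(8.75); JX=np.array([np.cos(a),np.sin(a)]); JY=np.array([-np.sin(a),np.cos(a)])
def jf(W):  # world m -> jig-frame mm
    p=W[...,:2]*1000-C; return np.stack([p@JX,p@JY,W[...,2]*1000+1],-1)
E
python3 - <<'E'
from fit import *
d=np.load('top1.npz');W=d['W'];J=jf(W)
m=(abs(J[...,0])<50)&(abs(J[...,1])<160)&(abs(J[...,2]-56)<4); P=J[m]
print(m.sum(),np.percentile(P,[1,5,50,95,99],axis=0).round(1))
for x0 in(-40,-20,0,20):
    q=P[(P[:,0]>x0)&(P[:,0]<x0+20)]; print(x0,q[:,1].min(),q[:,1].max())
R0=cv2.Rodrigues(r.get_obs()['orientation'])[0]; print(R0.round(3))
for n in('top1','side1'):
    w=np.load(n+'.npz')['W']
    for y0 in np.arange(-.3,.7,.1):
        s=(w[...,1]>y0)&(w[...,1]<y0+.1)&(w[...,2]>.1); 
        if s.sum(): print(n,round(y0,1),'x of z>.1:',w[s][:,0].min().round(2),w[s][:,0].max().round(2),w[s][:,2].max().round(2))
print('start edge world',C+JY*-150)
E
```

```text
2946 [[-49.  -81.4  52.6]
 [-45.1 -78.2  53.5]
 [ -0.5 -42.4  55.9]
 [ 44.9  -6.4  58.2]
 [ 49.   -3.2  59.2]]
-40 -82.390861882827 -2.52855060066693
-20 -82.19603588616228 -2.4633718219536895
0 -82.13826419905195 -2.4857371988536143
20 -82.16055722771281 -2.447279165032155
[[ 0.923 -0.001  0.385]
 [-0.385 -0.002  0.923]
 [ 0.    -1.    -0.002]]
top1 0.2 x of z>.1: 0.66 0.94 0.22
top1 0.3 x of z>.1: 0.82 0.92 0.22
side1 -0.2 x of z>.1: 1.04 1.12 0.15
side1 -0.1 x of z>.1: 0.97 1.11 0.15
side1 0.2 x of z>.1: 0.66 0.77 0.15
start edge world [ 531.61850793 -247.05422657]
```

Call:
arm_command(
  motion=[
    [[28, -50, 0], -3.7],
    [[28, -50, 0], -3.7],
    [[28, -50, 0], -3.7],
    [[28, -50, 0], -3.7],
    [[28, -50, 0], -3.7],
    [[28, -50, 0], -3.7],
    [[28, -50, 0], -3.7],
    [[28, -50, 0], -3.7],
    [[6, -56, 0], -3.7],
    [[6, -56, 0], -3.7],
    [[6, -56, 0], -3.7],
    [[6, -56, 0], -3.7],
    [[6, -56, 0], -3.7],
    [[6, -56, 0], -3.7],
    [[6, -56, 0], -3.7],
    [[6, -56, 0], -3.7],
    [[0, 0, 0], 0],
    [[0, 0, 0], 0],
  ],
  fingers=-1,
)

```text
clock: 2.35
tcp_pos: [0.53, -0.2543, 0.2427]
orientation: [-1.264, 1.132, -1.124]
contact_force: [0.1, 0.8, -0.6]
grip_width: -0.0001
```

```bash
python3 - <<'E'
from fit import *
o=r.get_obs(); M=cv2.Rodrigues(o['orientation'])[0]; print(M.round(3), np.degrees(np.arctan2(M[1,2],M[0,2])))
print(jf(o['tcp_pos'][None]))
E
```

```text
[[ 0.111 -0.006  0.994]
 [-0.994  0.     0.111]
 [-0.001 -1.    -0.006]] 6.364507659917288
[[  -2.67454643 -156.94535416  243.68342415]]
```

Call:
arm_command(
  motion=[
    [[-2, 21, -20], 1.2],
    [[-2, 21, -30], 1.2],
    [[0, 0, -40], 0],
    [[0, 0, -30], 0],
    [[0, 0, -15], 0],
    [[0, 0, 0], 0],
    [[0, 0, 0], 0],
  ],
)

```text
clock: 3.22
tcp_pos: [0.5278, -0.2012, 0.1056]
orientation: [-1.283, 1.088, -1.079]
contact_force: [0.5, 0.3, 0.5]
grip_width: -0.0
```

```bash
python3 - <<'E'
from fit import *
o=r.get_obs(); M=cv2.Rodrigues(o['orientation'])[0]; print(np.degrees(np.arctan2(M[1,2],M[0,2])), o['contact_force'])
print(jf(o['tcp_pos'][None]))
f=shot('side'); cv2.imwrite('pics/side2.png',cv2.resize(f['frame'][140:360,200:460,::-1],None,fx=3,fy=2.7)[:600,:780])
E
```

```text
9.700756081994758 [0.49589619 0.3124874  0.46026152]
[[   3.25126423 -104.10340181  106.569275  ]]
```

View pics/side2.png

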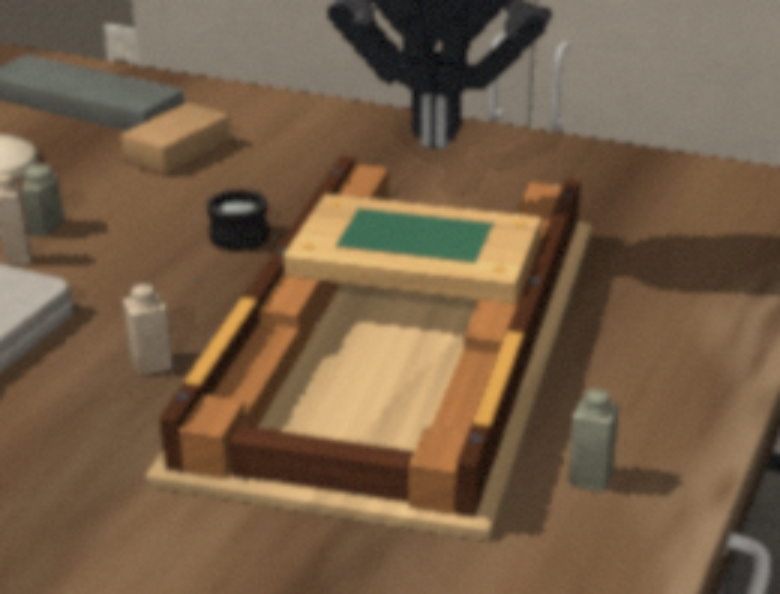

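The shut fingers are about 20 mm behind the board's trailing edge, with the tips at (435,145) in the crop. The bystanders are untouched and the rail gap is clear. Now I'll lower the fingertips.

Call:
arm_command(
  motion=[
    [[-2, -9, 0], -1],
    [[0, 0, -15], 0],
    [[0, 0, -15], 0],
    [[0, 0, -12], 0],
    [[0, 0, -6], 0],
    [[0, 0, 0], 0],
    [[0, 0, 0], 0],
  ],
)

```text
clock: 4.15
tcp_pos: [0.5262, -0.2115, 0.0552]
orientation: [-1.274, 1.101, -1.095]
contact_force: [-0.5, 0.3, 0.3]
grip_width: 0.0001
```

```bash
python3 - <<'E'
from fit import *
o=r.get_obs(); M=cv2.Rodrigues(o['orientation'])[0]; print(np.degrees(np.arctan2(M[1,2],M[0,2])), o['contact_force'])
print(jf(o['tcp_pos'][None]))
E
```

```text
8.583550676493175 [-0.48886076  0.29505277  0.34254032]
[[ 8.57170736e-03 -1.14073838e+02  5.62224826e+01]]
```

Call:
arm_command(
  motion=[
    [[-0.9, 6, -2], 0],
    [[-0.9, 6, -1], 0],
    [[-0.9, 6, 0], 0],
    [[-0.9, 6, 0], 0],
    [[-0.9, 6, 0], 0],
    [[-0.9, 6, 0], 0],
    [[-0.9, 6, 0], 0],
    [[-0.9, 6, 0], 0],
    [[-0.9, 6, 0], 0],
    [[-0.9, 6, 0], 0],
    [[0, 0, 0], 0],
  ],
)

```text
clock: 5.52
tcp_pos: [0.5172, -0.1473, 0.053]
orientation: [-1.274, 1.098, -1.096]
contact_force: [0.3, 0.0, 0.0]
grip_width: -0.0001
```

```bash
cat > chk.py <<'E'
from fit import *
import sys
o=r.get_obs(); M=cv2.Rodrigues(o['orientation'])[0]; print(np.degrees(np.arctan2(M[1,2],M[0,2])).round(2), o['contact_force'].round(1), jf(o['tcp_pos'][None]).round(1))
f=shot('top'); W=cloud(f); J=jf(W); img=f['frame'].astype(int)
g=(img[...,1]>img[...,0]+15)&(abs(J[...,0])<50)&(abs(J[...,1])<160)&(J[...,2]>35)
P=J[g]; print('pad',g.sum(),np.median(P,0).round(1),np.ptp(P,0).round(1))
if len(P)>50:
    A=np.c_[P[:,:2],np.ones(len(P))]; k=np.linalg.lstsq(A,P[:,2],rcond=None)[0]; print('slope x,y',k[:2].round(3),'rect',rect(np.c_[P[:,:2]/1000,P[:,2]/1000]))
if len(sys.argv)>1: cv2.imwrite('pics/'+sys.argv[1],cv2.resize(f['frame'][180:380,210:450,::-1],None,fx=3,fy=3))
E
python3 chk.py
```

```text
8.62 [0.3 0.  0. ] [[  1.  -49.2  54. ]]
pad 3 [40.1 24.7 53.6] [2.  1.8 3. ]
```

Call:
arm_command(
  motion=[
    [[-1, 6, 0], 0],
    [[-1, 6, 0], 0],
    [[-1, 6, 0], 0],
    [[-1, 6, 0], 0],
    [[-1, 6, 0], 0],
    [[-1, 6, 0], 0],
    [[-1, 6, 0], 0],
  ],
)

```text
clock: 6.45
tcp_pos: [0.5103, -0.1042, 0.0534]
orientation: [-1.273, 1.098, -1.099]
contact_force: [-0.4, -2.4, 0.0]
grip_width: -0.0002
```

```bash
python3 chk.py top3.png; python3 -c "
from h import *
f=shot('side'); cv2.imwrite('pics/side3.png',cv2.resize(f['frame'][140:360,200:460,::-1],None,fx=3,fy=2.7))"
```

```text
8.52 [-0.4 -2.4  0. ] [[ 0.6 -5.6 54.4]]
  return _methods._mean(a, axis=axis, dtype=dtype,
  ret = um.true_divide(
Traceback (most recent call last):
  File "chk.py", line 6, in <module>
    P=J[g]; print('pad',g.sum(),np.median(P,0).round(1),np.ptp(P,0).round(1))
                                                        ~~~~~~^^^^^
ValueError: zero-size array to reduction operation maximum which has no identity
```

View pics/side3.png

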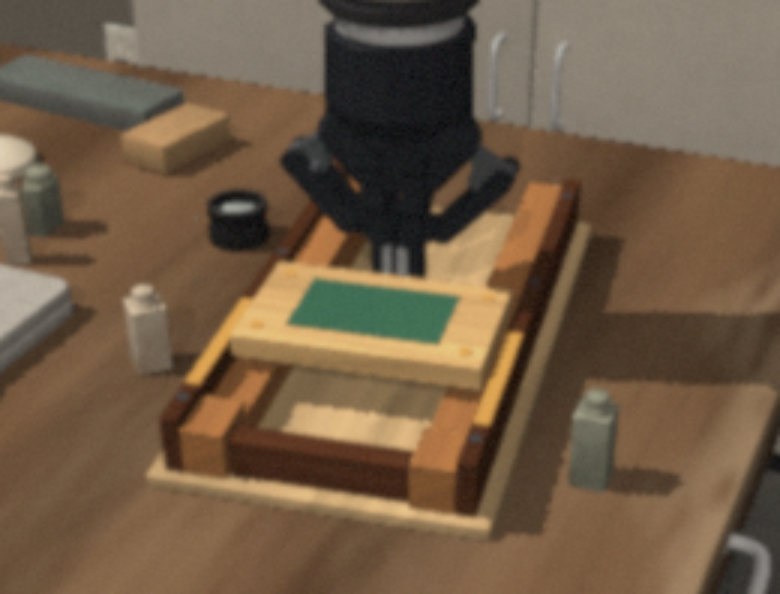

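The board is straight on the rails with its leading edge at the brass strips (crop 235-490, row 380). The fingers are at its trailing edge. I'll push on in smaller steps.

Call:
arm_command(
  motion=[
    [[-0.8, 5, 0], 0],
    [[-0.8, 5, 0], 0],
    [[-0.8, 5, 0], 0],
    [[-0.7, 4, 0], 0],
    [[-0.7, 4, 0], 0],
  ],
)

```text
clock: 7.18
tcp_pos: [0.5055, -0.0788, 0.0529]
orientation: [-1.274, 1.099, -1.097]
contact_force: [0.0, -1.3, -0.8]
grip_width: 0.0004
```

```bash
cat > chk2.py <<'E'
from fit import *
import sys
o=r.get_obs(); M=cv2.Rodrigues(o['orientation'])[0]; print(np.degrees(np.arctan2(M[1,2],M[0,2])).round(2), o['contact_force'].round(1), jf(o['tcp_pos'][None]).round(1))
f=shot('side'); J=jf(cloud(f)); img=f['frame'].astype(int)
g=(img[...,1]>img[...,0]+15)&(abs(J[...,0])<60)&(abs(J[...,1])<160)&(J[...,2]>30)
P=J[g]; print('pad',len(P))
if len(P)>50:
    k=np.linalg.lstsq(np.c_[P[:,:2],np.ones(len(P))],P[:,2],rcond=None)[0]
    print('centre',((P.max(0)+P.min(0))/2).round(1),np.median(P,0).round(1),'slope x,y',k[:2].round(3),rect(P/1000))
if len(sys.argv)>1: cv2.imwrite('pics/'+sys.argv[1],cv2.resize(f['frame'][140:360,200:460,::-1],None,fx=3,fy=2.7))
E
python3 chk2.py
```

```text
8.57 [ 0.  -1.3 -0.8] [[-0.2 20.3 53.9]]
pad 1090
centre [ 1.  71.3 52.6] [ 0.1 72.3 52.4] slope x,y [-0.002 -0.133] (array([ 1. , 71.4]), array([48.8, 78.7]), 89.04, np.float64(52.4))
```

The pad shows the board dipped nose-first (slope -0.13), with its centre at y≈71. About 8 mm remain.

Call:
arm_command(
  motion=[
    [[-0.5, 3, 0], 0],
    [[-0.5, 3, 0], 0],
    [[-0.5, 3, 0], 0],
    [[0, 0, 0], 0],
  ],
)

```text
clock: 7.72
tcp_pos: [0.5039, -0.0685, 0.053]
orientation: [-1.274, 1.099, -1.096]
contact_force: [0.1, -0.1, -0.6]
grip_width: -0.0003
```

```bash
python3 chk2.py
```

```text
8.6 [ 0.1 -0.1 -0.6] [[-0.2 30.7 54. ]]
pad 933
centre [ 1.2 80.4 47.1] [-0.3 81.1 47.3] slope x,y [0.    0.005] (array([ 0.9, 80.3]), array([50.5, 78. ]), 88.95, np.float64(47.3))
```

It has dropped: slope ~0, pad at z≈47 mm (46 expected) and centre y≈80. I'll back off first, then lift the hand away.

Call:
arm_command(
  motion=[
    [[0.8, -5, 0], 0],
    [[1.5, -10, 0], 0],
    [[1.5, -10, 0], 0],
    [[0, 0, 20], 0],
    [[0, 0, 40], 0],
    [[0, -20, 40], 0],
    [[0, -40, 40], 0],
    [[0, -40, 30], 0],
    [[0, -40, 0], 0],
    [[0, 0, 0], 0],
    [[0, 0, 0], 0],
  ],
)

```text
clock: 9.15
tcp_pos: [0.5056, -0.2463, 0.2295]
orientation: [-1.273, 1.102, -1.102]
contact_force: [-0.2, 0.8, -0.2]
grip_width: -0.0001
```

```bash
python3 chk2.py side4.png; python3 - <<'E'
from fit import *
f=shot('top','top4.png');W=cloud(f);J=jf(W)
img=f['frame'].astype(int); g=(img[...,1]>img[...,0]+15)&(abs(J[...,0])<60)&(abs(J[...,1]-80)<45)&(J[...,2]>30)
if g.sum()>50: print('top pad',rect(J[g]/1000))
for nme,(u0,u1,v0,v1) in dict(loupe=(350,390,175,215),cream=(268,298,190,220),green=(258,290,345,368)).items():
    Q=W[v0:v1,u0:u1].reshape(-1,3);Q=Q[Q[:,2]>.02]; print(nme,np.round(np.median(Q,0)*1000),np.round(Q.max(0)*1000)) if len(Q) else print(nme,'hidden')
E
```

```text
8.28 [-0.2  0.8 -0.2] [[ -25.6 -145.3  230.5]]
pad 932
centre [ 1.1 79.6 47. ] [ 0.2 81.2 47.3] slope x,y [0.    0.008] (array([ 0.9, 79.3]), array([49. , 78.1]), 88.57, np.float64(47.3))
top pad (array([ 0.9, 81.3]), array([48.9, 78.5]), 89.08, np.float64(46.3))
loupe [ 652. -182.   24.] [ 671. -163.   33.]
cream [623. -30.  44.] [638. -16.  57.]
green [375. -21.  47.] [383. -10.  60.]
```

View pics/side4.png

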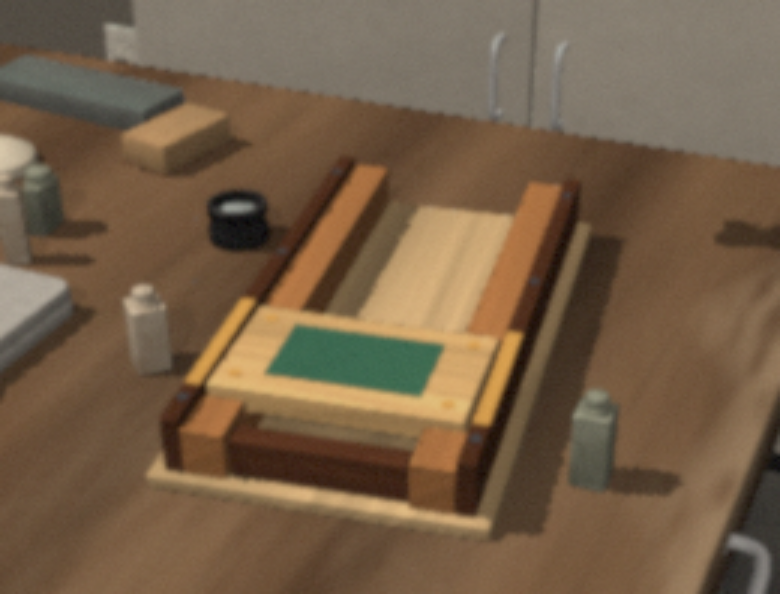

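The picture shows the board flat in the notch between the brass strips, at crop cols 210-500 and rows 305-430. The hand is clear and all the bystanders are standing as before.

```bash
python3 -c "
from bench import r
print(r.hand_in())"
```

```text
the job is handed in; nothing more can be done
None
```

The board is seated in the locating notch, and I handed the job in at about 9 s on the robot's clock. I pushed it along the rails with the shut fingertips, felt only a few newtons, and saw it dip nose-first and then drop flat. Then I backed the hand off and lifted it clear.

In the last checks the two cameras agreed:
- **Position:** the pad centre was about 1 mm off the notch point in x and within 1.5 mm in y.
- **Height and angle:** the board's top was at 46–47 mm (46 expected). Tilt was under 0.01 rad, and it was turned about 0.02 rad from the jig.
- **Bystanders:** both stones and the loupe were upright and within 1 mm of where they started.

One script stopped with an error when the gripper hid the pad from the top camera, so I used the side camera for the final stage of the push. No check failed or disagreed, but handing in gives no verdict.

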